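# Tip the front row of slugs into the cup

## Robot

A 7-joint arm with a two-finger parallel gripper is mounted at the origin on a cart in front of the work surface, level with it; the furniture and walls round the work are solid. World frame = base frame: x ahead of the robot, y to its left, z up, the work surface at z = 0. Lengths are in m, angles in rad, forces in N, time in s.
With the tool pointing down it reaches from about 0.425 to 0.875 m from the base axis. Payload 4.7 kg.
Tool frame: the origin (TCP) lies midway between the tips of the shut fingers; the grasp point (between the pads) lies 19 mm behind it; z points along the fingers, y is the line along which they close (so a half turn about z gives the same grasp; the last joint's range is limited). The gripper opens to 85 mm and grips with 20 to 120 N. Pads are 22 mm wide; open, the fingers measure 114 mm over their backs; the gripper's body (76 mm by 85 mm) begins 54 mm behind the grasp point. The pads swing forward as they close: fully open they stand 13 mm farther back than shut.
Start: joints at [-1.292, 0.321, -0.07, 1.45, 0.023, 1.371, -0.057], TCP at [0.17, 0.627, 0.231] pointing down, gripper open.
Joint ranges: [-2.86, 2.86], [-0.3, 2.09], [-1.38, 1.24], [0.06, 2.45], [-1.56, 4.7], [0.09, 2.05], [-2.69, 2.69]. Speed limits (rad/s): [2.57, 2.57, 3.14, 3.14, 3.14, 3.14, 3.14].

## Interface

Orientations are given as a unit quaternion [w, x, y, z].
In Python, from station import env, eyes gives the robot as it stands.
- The arm moves only by the tool play_rows, never from a script. Its argument "plan" is one flat list of numbers, 5 for each row, row after row: the shift along the tool's x, y, z normalised to -1 to 1, where 1 is 300 mm, then the turn about the tool's z normalised to -1 to 1, where 1 is pi rad, then the closure, from 0 (fully open) to 1 (shut). A call has 1 to 8 rows; each row is the pose to reach, as a shift and turn from the pose commanded when the call began, along the tool's axes at that moment, turning the shorter way round; what a row does not reach only later rows make up. A row lasts 1/12 s, in which the tool goes at most 41.7 mm and 7.16 degrees, less where a joint would pass 70% of its speed; a pose out of reach is approached as far as the arm can. A call with a number of a shift or a turn outside -1 to 1 is refused whole. A call with a gripper value outside its range is refused whole. The fingers move at their own pace and stop on an object; the grip force is fixed at half the most. Time passes only in rows, so rows that repeat a pose let the fingers close. It gives the time, the measured TCP pose, the force, the opening and the grip force at its end, in the units of the state.
- env.sense(): the state, without advancing time (a new reading comes with each control period).
- eyes.capture(name): name is "side" or "top" or "wrist"; returns the picture (384x512x3 uint8, red, green, blue); there is no depth.
- eyes.camera_params(name): a dict with "vfov" (degrees; the focal length in pixels is half the picture's height over the tangent of half this angle, whatever the lens; pixels are square), "cx", "cy" (the principal point, pixels), "world_from_camera" (4x4, takes a point from camera to world coordinates). Camera axes: x right, y down, z forward; pixel columns grow to the right and rows downward; lengths in m; the calibration is good to about 2 mm. A picture is of the moment at which its call begins: read the wrist's pose just before it. camera_params takes no time and is no camera call; for the wrist camera it gives the pose at the moment of the call.
- env.sign_off(): hands the job in; it is judged then, once.
The state is a dict: "t": time; "joints": joint angles; "dq": joint speeds; "effort": joint torques, N m; "tool_pos": TCP position; "tool_rot": TCP orientation; "force": force on the tool from outside, world axes, zero at the start; "moment": the same for the moment, N m; "grip_width": finger opening in m; "gripper_force": force on a finger pad.
Only numpy, scipy, OpenCV 4.12 (cv2) and the standard library are available. Lean on these libraries where they do the work, as an engineer would, in place of code of your own. Each camera call takes 0.05 s, during which the arm holds its last target. There are 200 camera calls.

## Task

Two small hinged counting trays stand on the bench, each loaded with two rows of brass slugs. At the tray that has the steel cup under its spout, lift the wooden handle bar so that the tray tips just far enough for the front row to slide off into the cup while the back row stays behind the raised lip, then lower the tray back onto its rest and let go. Leave the other tray, which has no cup, alone.

Things in the scene. Friction and masses are not known exactly. Their poses are not given: they have to be found in the camera images.
- tip_tray (a joint): tilt of the counting tray that has the cup at its spout, rad: 0 = level on its rest, grows as the handle end is lifted, stops at 1.2. The tray is an aluminium channel 82 x 55 mm with 14 mm side walls (0.25 kg with handle and bar), and falls back by its own weight when let go. Front slugs begin to slide somewhere between 0.25 and 0.45 rad; a tilt of 0.6 to 0.75 rad empties the front row; beyond about 0.9 rad the back row topples over the lip
- tip_tray_handle (a point): middle of that tray's handle bar: round, wooden, 20 mm in diameter, about 85 mm long, parallel to the hinge, 79 mm above the bench when level, on thin arms 64 mm apart. 32 mm free between bar and tray tail. Being round it can turn between the fingers as the tray tilts. A tall arbor press stands on the robot's side, an open tin to the right: travel high, come straight down
- tip_tray_hinge (a point): middle of that tray's hinge line, 75 mm above the bench, in the middle of the floor's thickness (floor top 2 mm above). Axes move with the tray: x points out of the spout (ends 12 mm ahead), y along the hinge, z up from the floor. The handle bar's axis lies at x = -112 mm, z = +4 mm; the lip, 3 mm high, crosses the floor at x = -34 mm; the front bay lies ahead of it, open at the spout, the back bay behind it up to the tail wall at x = -67 mm
- tip_tray_stand: the fixed steel stand of that tray; origin on the bench midway under it, x towards the spout, y left, z up. The hinge line lies at x = 45 mm, z = 75 mm. The round steel cup is fixed on the stand's tongue under the spout: its axis at x = 88 mm, inside diameter 78 mm, rim 52 mm above the bench
- tip_tray_front0_c (a point): front row, on the tray ahead of the lip: brass slug, a grooved upright cylinder 18 mm across and 18 mm tall, 25 g; point at its centre, half-way up
- tip_tray_front1_c (a point): front row, the second: as the first
- tip_tray_back0_c (a point): back row, behind the lip: brass slug, a grooved upright cylinder 18 mm across and 18 mm tall, 25 g; point at its centre, half-way up
- tip_tray_back1_c (a point): back row, the second: as the first
- other_tray (a joint): tilt of the second, like tray, loaded with like slugs but with no cup; must stay level (0)

How it is judged:
On the way:
1. the tray is tipped (more than 0.15 rad) and both front slugs are in the cup (value of joint tip_tray above 0.15 rad and x of tip_tray_front0_c in the frame of tip_tray_stand between 0.055 and 0.121 m and y of tip_tray_front0_c in the frame of tip_tray_stand between -0.033 and 0.033 m and z of each of tip_tray_front0_c, tip_tray_front1_c in the frame of tip_tray_stand below 0.052 m and x of tip_tray_front1_c in the frame of tip_tray_stand between 0.055 and 0.121 m and y of tip_tray_front1_c in the frame of tip_tray_stand between -0.033 and 0.033 m), for 0.1 s.
At the end, for the whole second after the job is handed in: The tray is back on its rest (within 0.06 rad of level), both front slugs lie in the cup below its rim, both back slugs are still on the tray behind the lip, the other tray is level (value of joint each of tip_tray, other_tray below 0.06 rad and x of tip_tray_front0_c in the frame of tip_tray_stand between 0.055 and 0.121 m and y of tip_tray_front0_c in the frame of tip_tray_stand between -0.033 and 0.033 m and z of each of tip_tray_front0_c, tip_tray_front1_c in the frame of tip_tray_stand below 0.052 m and x of tip_tray_front1_c in the frame of tip_tray_stand between 0.055 and 0.121 m and y of tip_tray_front1_c in the frame of tip_tray_stand between -0.033 and 0.033 m and x of tip_tray_back0_c in the frame of tip_tray_hinge between -0.07 and -0.036 m and z of tip_tray_back0_c in the frame of tip_tray_hinge between 0 and 0.025 m and x of tip_tray_back1_c in the frame of tip_tray_hinge between -0.07 and -0.036 m and z of tip_tray_back1_c in the frame of tip_tray_hinge between 0 and 0.025 m); the robot touches nothing.
It fails at once if the other tray is tipped (more than 0.12 rad) (value of joint other_tray above 0.12 rad).
It also fails if it takes over 35 s, if anything falls off the work surface, if the arm or the gripper's body presses on something with over 40 N, if the wrist force passes 120 N, or if a joint passes its speed limit or range.

## Working session

There is one attempt and no reset: what is moved stays moved. The work goes in short steps, Python scripts to look and compute and a tool call to move; the robot and the scene stay as the last step left them, time stands still between calls to the robot, and variables do not carry over. Pictures are saved under pics/ and viewed, at most 10 in all, crops included, and the job is handed in when it is done.

Besides the shell and the picture viewer there is one more tool, called as a command line: name --argument value ..., lists and objects as JSON in quotes. play_rows: Moves the arm, as the interface text tells. Scaled input: -1 to 1 covers 300 mm each way for a shift and pi rad each way for a turn. Its arguments: {"type":"object","properties":{"plan":{"type":"array"}},"required":["plan"]}

```bash
mkdir -p pics; ls; python3 - <<'E'
from station import env, eyes
import cv2
s=env.sense(); print({k:s[k] for k in("t","tool_pos","tool_rot","grip_width")})
for n in("top","side"):
    im=eyes.capture(n); cv2.imwrite(f"pics/{n}0.png",cv2.resize(im[:,:,::-1],(800,600),interpolation=cv2.INTER_CUBIC))
    print(n,eyes.camera_params(n))
E
```

```text
pics
{'t': 0.0, 'tool_pos': array([0.17002771, 0.62678975, 0.23017135]), 'tool_rot': array([-7.32844399e-05,  1.31989505e-01,  9.91250606e-01, -1.00021120e-03]), 'grip_width': 0.08544324486461463}
top {'vfov': 54.7407097355499, 'cx': 254.30517214443742, 'cy': 191.38360418206616, 'world_from_camera': array([[ 1.23871732e-01, -9.69124772e-01,  2.13197023e-01,
         4.01242498e-01],
       [-9.92298238e-01, -1.20980593e-01,  2.66064310e-02,
         1.11939686e-01],
       [ 7.75093362e-06, -2.14850815e-01, -9.76646880e-01,
         1.02632675e+00],
       [ 0.00000000e+00,  0.00000000e+00,  0.00000000e+00,
         1.00000000e+00]])}
side {'vfov': 51.57530897567231, 'cx': 257.41841496829323, 'cy': 194.70661309014687, 'world_from_camera': array([[-9.99991720e-01, -3.34386462e-03, -2.31906447e-03,
         5.84375947e-01],
       [-2.90386059e-05,  5.75736987e-01, -8.17634956e-01,
         1.05982362e+00],
       [ 4.06923180e-03, -8.17628119e-01, -5.75732317e-01,
         7.46003516e-01],
       [ 0.00000000e+00,  0.00000000e+00,  0.00000000e+00,
         1.00000000e+00]])}
```

View pics/top0.png

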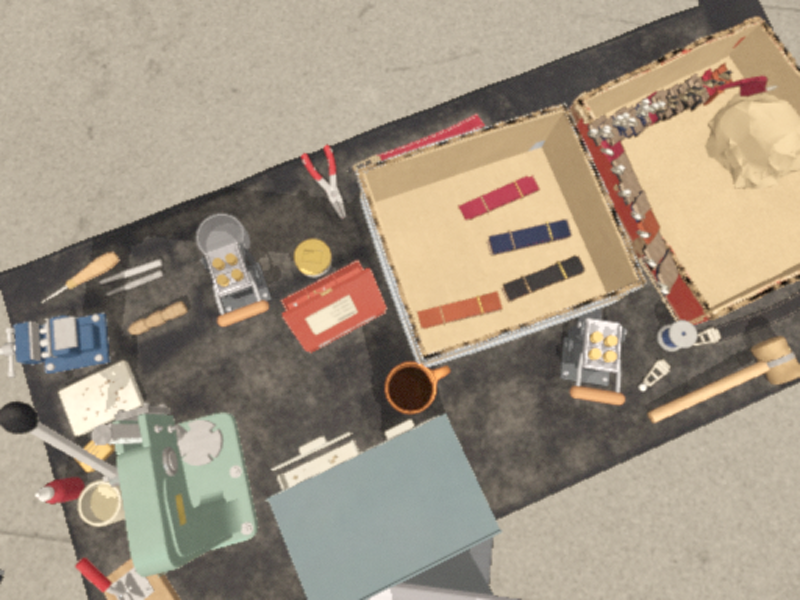

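View pics/side0.png

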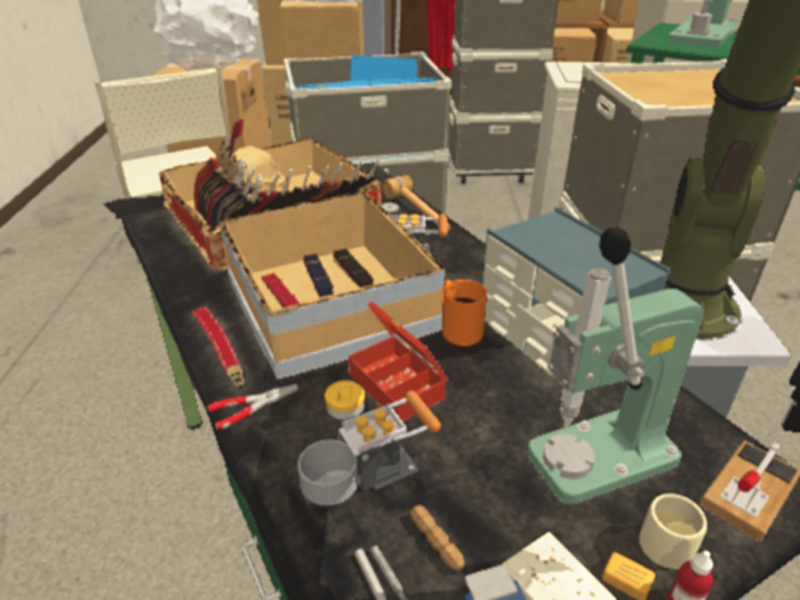

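The cup tray is in the left half of the top picture: cup at about (222,235), handle bar from (219,321) to (267,308), all in 800x600 pixels. The side view shows the bar from (410,396) to (437,427), with the lidded red tin next to it. I'll enlarge both.

```bash
python3 - <<'E'
import cv2
from station import eyes
a=eyes.capture("top")[125:225,110:210]; b=eyes.capture("side")[235:335,180:300]
f=lambda i:cv2.resize(i[:,:,::-1],None,fx=6,fy=6,interpolation=cv2.INTER_CUBIC)
cv2.imwrite("pics/t1.png",f(a)); cv2.imwrite("pics/s1.png",f(b))
E
```

```text
(no output)
```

View pics/t1.png

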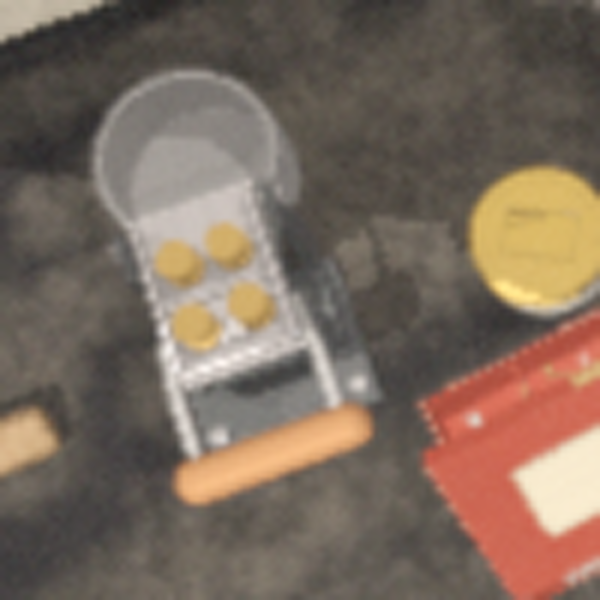

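View pics/s1.png

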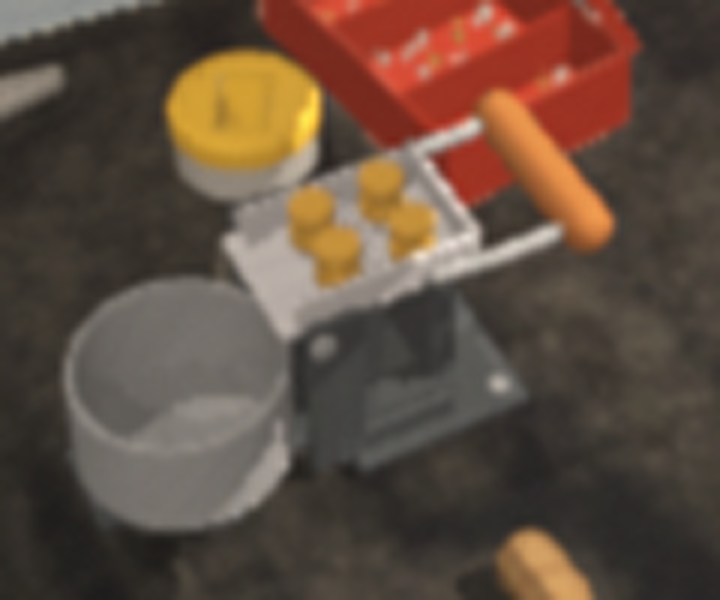

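```bash
cat > h.py <<'E'
import numpy as np
from station import env, eyes
def ray(n,u,v):
    p=eyes.camera_params(n); f=192/np.tan(np.radians(p["vfov"]/2)); T=p["world_from_camera"]
    d=T[:3,:3]@[(u-p["cx"])/f,(v-p["cy"])/f,1]; return T[:3,3],d/np.linalg.norm(d)
def plane(n,u,v,z):
    o,d=ray(n,u,v); return o+d*(z-o[2])/d[2]
def tri(a,b):
    (o1,d1),(o2,d2)=ray("top",*a),ray("side",*b)
    s=np.linalg.lstsq(np.c_[d1,-d2],o2-o1,rcond=None)[0]
    p,q=o1+s[0]*d1,o2+s[1]*d2; return (p+q)/2,np.linalg.norm(p-q)
T=lambda u,v:(110+(u+.5)/6-.5,125+(v+.5)/6-.5)
S=lambda u,v:(180+(u+.5)/6-.5,235+(v+.5)/6-.5)
E
python3 - <<'E'
from h import *
np.set_printoptions(precision=4,suppress=True)
l,r=plane("top",*T(177,485),.079),plane("top",*T(373,420),.079)
print("bar",l,r,(l+r)/2,np.linalg.norm(l-r))
print("side bar",plane("side",*S(545,170),.079),"tri",tri(T(275,454),S(545,170)))
for a in[(179,262),(228,244),(250,304),(195,325)]: print("slug",plane("top",*T(*a),.095))
print("cup rim",plane("top",*T(187,162),.052),plane("side",*S(178,365),.052))
k=.64
print("ball",tri((18*k,417*k),(615*k,245*k)),"press",tri((215*k,415*k),(700*k,300*k)))
print("tin",tri((375*k,265*k),(445*k,380*k)), tri((350*k,265*k),(372*k,306*k)))
d=r-l; n=np.array([-d[1],d[0]]); n/=np.linalg.norm(n); print("tray x dir",n,np.degrees(np.arctan2(n[1],n[0])))
E
```

```text
bar [0.534  0.4297 0.079 ] [0.5729 0.3505 0.079 ] [0.5534 0.3901 0.079 ] 0.08816458899253041
side bar [0.5512 0.3901 0.079 ] tri (array([0.5519, 0.3902, 0.0792]), np.float64(0.0014999100472388404))
slug [0.6287 0.4422 0.095 ]
slug [0.6394 0.4225 0.095 ]
slug [0.614  0.4081 0.095 ]
slug [0.6018 0.4299 0.095 ]
cup rim [0.6866 0.4628 0.052 ] [0.6889 0.4648 0.052 ]
ball (array([0.3623, 0.496 , 0.4252]), np.float64(0.0012027445298345633)) press (array([0.2995, 0.384 , 0.2927]), np.float64(0.19523989876480743))
tin (array([0.5884, 0.2119, 0.0248]), np.float64(0.17881258604994388)) (array([0.6349, 0.2166, 0.1494]), np.float64(0.005546638809558158))
tray x dir [0.8978 0.4403] 26.12471362182315
```

play_rows --plan '[0, 0, -0.1, 0, 0.5, 0, 0, -0.2, 0.04, 0.5, 0, 0, -0.32, 0.08, 0.5, 0, 0, -0.44, 0.12, 0.5, 0, 0, -0.56, 0.16, 0.5, 0, 0, -0.68, 0.2, 0.5, 0, 0, -0.8, 0.24, 0.5, 0, 0, -0.9, 0.263, 0.5]'

```text
t: 0.87
tool_pos: [0.17, 0.627, 0.5042]
tool_rot: [-0.0, 0.521, 0.853, 0.001]
force: [1.3, -0.1, 1.1]
grip_width: 0.0425
gripper_force: 0.0
```

play_rows --plan '[-0.06, 0.09, 0, 0, 0.5, -0.12, 0.19, 0, 0, 0.5, -0.19, 0.3, 0, 0, 0.5, -0.26, 0.41, 0, 0, 0.5, -0.33, 0.52, 0, 0, 0.5, -0.4, 0.62, 0, 0, 0.5, -0.46, 0.71, 0, 0, 0.5, -0.51, 0.79, 0, 0, 0.5]'

```text
t: 1.53
tool_pos: [0.4521, 0.5982, 0.4954]
tool_rot: [0.001, 0.519, 0.855, 0.004]
force: [-0.3, 0.4, -0.5]
grip_width: 0.0426
gripper_force: 0.0
```

play_rows --plan '[-0.1, 0, 0, 0, 0.5, -0.2, 0, 0, 0, 0.5, -0.3, 0, 0, 0, 0.5, -0.42, -0.01, 0, 0, 0.5, -0.54, -0.015, 0, 0, 0.5, -0.65, -0.02, 0, 0, 0.5, -0.75, -0.02, 0, 0, 0.5, -0.77, -0.02, 0, 0, 0.5]'

```text
t: 2.2
tool_pos: [0.5534, 0.3838, 0.4968]
tool_rot: [0.002, 0.523, 0.852, 0.003]
force: [-0.3, -0.5, 0.7]
grip_width: 0.0428
gripper_force: 0.0
```

play_rows --plan '[0, 0, 0.1, 0, 0.5, 0, 0, 0.22, 0, 0.5, 0, 0, 0.34, 0, 0.5, 0, 0, 0.47, 0, 0.5, 0, 0, 0.6, 0, 0.5, 0, 0, 0.73, 0, 0.5, 0, 0, 0.84, 0, 0.5, 0, 0, 0.92, 0, 0.5]'

```text
t: 2.87
tool_pos: [0.5495, 0.3915, 0.2157]
tool_rot: [-0.001, 0.519, 0.855, 0.001]
force: [-0.5, 0.6, 0.5]
grip_width: 0.0424
gripper_force: 0.0
```

```bash
python3 - <<'E'
from h import *
import cv2
s=env.sense(); print(s["t"],s["tool_pos"],s["tool_rot"],s["force"])
w,t,d=[eyes.capture(n) for n in("wrist","top","side")]
f=lambda i:cv2.resize(i[:,:,::-1],(390,292),interpolation=cv2.INTER_AREA)
cv2.imwrite("pics/c2.png",np.vstack([np.hstack([f(w),f(t)]),np.hstack([f(d),cv2.resize(d[160:340,170:410,::-1],(390,292))])]))
E
```

```text
2.8667 [0.54951798 0.39149178 0.21568846] [-6.36418904e-04  5.18630223e-01  8.54997448e-01  1.28493244e-03] [-0.45743804  0.56944499  0.45368697]
```

View pics/c2.png

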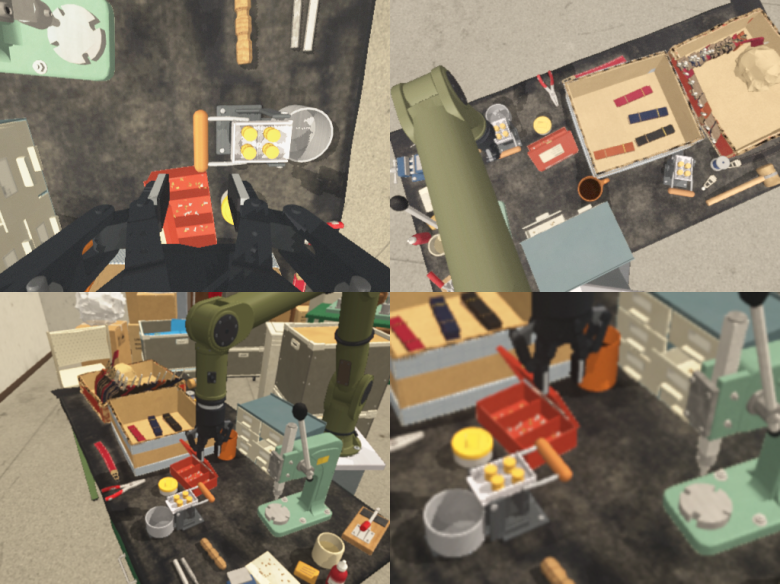

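The wrist view shows the bar upright in the picture at about (201,111)-(201,170), square to the closing direction. The red tin with its open lid lies beside the fingers, clear of them. I'll refine the bar position from the wrist camera by colour.

```bash
python3 - <<'E'
from h import *
import cv2
np.set_printoptions(precision=4,suppress=True)
s=env.sense(); im=eyes.capture("wrist"); hsv=cv2.cvtColor(im,cv2.COLOR_RGB2HSV)
m=cv2.inRange(hsv,(8,110,120),(18,255,255)); m[:130]=0;m[240:]=0;m[:,:245]=0;m[:,285:]=0
n,l,st,c=cv2.connectedComponentsWithStats(m); k=1+np.argmax(st[1:,4]); print(st[k],c[k])
ys,xs=np.where(l==k); (cx,cy),wh,a=cv2.minAreaRect(np.c_[xs,ys].astype(np.float32)); print(cx,cy,wh,a)
x,y,w,h,_=st[k]
A=plane("wrist",cx,y,.079);B=plane("wrist",cx,y+h,.079);C=plane("wrist",cx,cy,.079);print(A,B,C,np.linalg.norm(A-B))
from scipy.spatial.transform import Rotation as R
q=s["tool_rot"];M=R.from_quat([*q[1:],q[0]]).as_matrix();print(M)
for P in(C,np.array([.552,.3902,.079])): print("shift/0.3",M.T@(P-[0,0,.019]-s["tool_pos"])/.3)
E
```

```text
[ 253  144   20   83 1270] [263.6323 184.374 ]
262.5 185.0 (82.0, 19.0) 90.0
[0.5361 0.4274 0.079 ] [0.5783 0.3467 0.079 ] [0.556  0.3892 0.079 ] 0.09107142128352146
[[-0.462   0.8869  0.0003]
 [ 0.8869  0.462   0.0027]
 [ 0.0023  0.0015 -1.    ]]
shift/0.3 [-0.0176  0.0134  0.5256]
shift/0.3 [-0.0086  0.003   0.5256]
```

play_rows --plan '[-0.01, 0.008, 0.08, 0, 0.5, -0.01, 0.008, 0.16, 0, 0.5, -0.01, 0.008, 0.24, 0, 0.5, -0.01, 0.008, 0.32, 0, 0.5, -0.01, 0.008, 0.38, 0, 0.5, -0.01, 0.008, 0.44, 0, 0.5, -0.01, 0.008, 0.49, 0, 0.5, -0.01, 0.008, 0.52, 0, 0.5]'

```text
t: 3.73
tool_pos: [0.5565, 0.3923, 0.0651]
tool_rot: [0.001, 0.519, 0.855, 0.005]
force: [0.1, 0.3, 0.4]
grip_width: 0.0428
gripper_force: 0.0
```

play_rows --plan '[0, 0, 0, 0, 0.5, 0, 0, 0, 0, 0.5]'

```text
t: 3.9
tool_pos: [0.5565, 0.3921, 0.0657]
tool_rot: [0.001, 0.519, 0.855, 0.005]
force: [0.4, -0.5, 0.0]
grip_width: 0.0429
gripper_force: 0.0
```

play_rows --plan '[0, -0.008, 0.006, 0, 0.5, 0, -0.008, 0.014, 0, 0.5, 0, -0.008, 0.014, 0, 0.6, 0, -0.008, 0.014, 0, 0.65, 0, -0.008, 0.014, 0, 0.7, 0, -0.008, 0.014, 0, 0.8, 0, -0.008, 0.014, 0, 0.9, 0, -0.008, 0.014, 0, 0.9]'

```text
t: 4.57
tool_pos: [0.554, 0.3906, 0.0604]
tool_rot: [0.001, 0.519, 0.855, 0.004]
force: [1.0, 1.0, 2.8]
grip_width: 0.0186
gripper_force: 58.5
```

play_rows --plan '[0, 0, 0, 0, 0.9, 0, 0, 0, 0, 0.9, 0, 0, 0, 0, 0.9]'

```text
t: 4.82
tool_pos: [0.5539, 0.3906, 0.0603]
tool_rot: [0.001, 0.519, 0.855, 0.004]
force: [1.8, 1.4, 2.3]
grip_width: 0.0184
gripper_force: 58.6
```

play_rows --plan '[0, 0.001, -0.018, 0, 0.9, 0, 0.003, -0.037, 0, 0.9, 0, 0.006, -0.055, 0, 0.9, 0, 0.01, -0.074, 0, 0.9, 0, 0.015, -0.092, 0, 0.9, 0, 0.021, -0.11, 0, 0.9, 0, 0.028, -0.127, 0, 0.9, 0, 0.035, -0.144, 0, 0.9]'

```text
t: 5.48
tool_pos: [0.561, 0.3944, 0.1017]
tool_rot: [-0.001, 0.519, 0.855, 0.002]
force: [-0.7, 1.1, -4.0]
grip_width: 0.018
gripper_force: 58.9
```

play_rows --plan '[0, 0.008, -0.017, 0, 0.9, 0, 0.017, -0.033, 0, 0.9, 0, 0.027, -0.049, 0, 0.9, 0, 0.038, -0.064, 0, 0.9, 0, 0.049, -0.079, 0, 0.9, 0, 0.053, -0.085, 0, 0.9, 0, 0.053, -0.085, 0, 0.9, 0, 0.053, -0.085, 0, 0.9]'

```text
t: 6.15
tool_pos: [0.5737, 0.4013, 0.1297]
tool_rot: [-0.002, 0.519, 0.855, 0.001]
force: [-10.0, -4.1, 2.7]
grip_width: 0.018
gripper_force: 58.8
```

play_rows --plan '[0, 0, 0, 0, 0.9, 0, 0, 0, 0, 0.9, 0, 0, 0, 0, 0.9, 0, 0, 0, 0, 0.9]'

```text
t: 6.48
tool_pos: [0.5737, 0.4013, 0.1297]
tool_rot: [-0.002, 0.519, 0.855, 0.001]
force: [-9.7, -3.3, 3.0]
grip_width: 0.0181
gripper_force: 58.7
```

```bash
python3 - <<'E'
from h import *
import cv2
s=env.sense(); print(s["t"],s["tool_pos"],s["force"])
t,d,w=[eyes.capture(n) for n in("top","side","wrist")]
f=lambda i:cv2.resize(i[:,:,::-1],(390,390*i.shape[0]//i.shape[1]),interpolation=cv2.INTER_CUBIC)
a=f(d[235:335,180:300]);b=f(w[100:300,200:440])
cv2.imwrite("pics/c3.png",np.hstack([a,b]))
E
```

```text
6.4833 [0.57374659 0.4012743  0.12966375] [-9.6725401  -3.32669041  2.99737017]
```

View pics/c3.png

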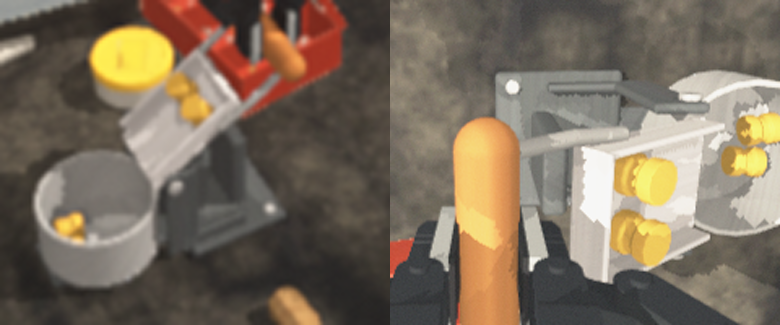

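Both front slugs lie in the cup, near (72,228) in the side crop, and the two back slugs are still behind the lip. Now lowering along the same arc.

play_rows --plan '[0, -0.008, 0.012, 0, 0.9, 0, -0.015, 0.021, 0, 0.9, 0, -0.026, 0.036, 0, 0.9, 0, -0.036, 0.052, 0, 0.9, 0, -0.045, 0.068, 0, 0.9, 0, -0.053, 0.085, 0, 0.9, 0, -0.06, 0.102, 0, 0.9, 0, -0.067, 0.119, 0, 0.9]'

```text
t: 7.3
tool_pos: [0.5592, 0.3934, 0.0954]
tool_rot: [0.001, 0.519, 0.855, 0.005]
force: [-4.5, -2.4, 5.9]
grip_width: 0.0179
gripper_force: 63.3
```

play_rows --plan '[0, -0.006, 0.018, 0, 0.9, 0, -0.011, 0.036, 0, 0.9, 0, -0.015, 0.055, 0, 0.9, 0, -0.018, 0.074, 0, 0.9, 0, -0.02, 0.09, 0, 0.9, 0, -0.021, 0.1, 0, 0.9, 0, -0.021, 0.108, 0, 0.9, 0, -0.021, 0.108, 0, 0.9]'

```text
t: 7.97
tool_pos: [0.5541, 0.3906, 0.0608]
tool_rot: [0.001, 0.519, 0.855, 0.004]
force: [-1.1, -0.2, 3.0]
grip_width: 0.0181
gripper_force: 67.5
```

Back at the start height (0.0608 m against 0.0603 m). Next I open to the same width as before and rise straight up.

play_rows --plan '[0, 0, 0, 0, 0.75, 0, 0, 0, 0, 0.7, 0, 0, 0, 0, 0.6, 0, 0, 0, 0, 0.5, 0, 0, 0, 0, 0.5, 0, 0, 0, 0, 0.5, 0, 0, 0, 0, 0.5, 0, 0, 0, 0, 0.5]'

```text
t: 8.63
tool_pos: [0.5534, 0.3902, 0.0604]
tool_rot: [0.0, 0.519, 0.855, 0.004]
force: [0.1, -0.1, -0.3]
grip_width: 0.0427
gripper_force: 0.0
```

play_rows --plan '[0, 0, -0.02, 0, 0.5, 0, 0, -0.05, 0, 0.5, 0, 0, -0.09, 0, 0.5, 0, 0, -0.15, 0, 0.5, 0, 0, -0.22, 0, 0.5, 0, 0, -0.3, 0, 0.5, 0, 0, -0.4, 0, 0.5, 0, 0, -0.5, 0, 0.5]'

```text
t: 9.3
tool_pos: [0.5526, 0.3893, 0.213]
tool_rot: [0.0, 0.519, 0.855, 0.004]
force: [0.1, 1.3, -0.8]
grip_width: 0.0427
gripper_force: 0.0
```

play_rows --plan '[0, 0, 0, 0, 0.5, 0, 0, 0, 0, 0.5, 0, 0, 0, 0, 0.5, 0, 0, 0, 0, 0.5]'

```text
t: 9.63
tool_pos: [0.5521, 0.389, 0.2095]
tool_rot: [-0.0, 0.519, 0.855, 0.003]
force: [0.2, 0.3, 0.1]
grip_width: 0.0426
gripper_force: 0.0
```

```bash
python3 - <<'E'
from h import *
import cv2
s=env.sense(); print(s["t"],s["tool_pos"],s["force"],s["grip_width"])
d,w=[eyes.capture(n) for n in("side","wrist")]
f=lambda i:cv2.resize(i[:,:,::-1],(390,390*i.shape[0]//i.shape[1]),interpolation=cv2.INTER_CUBIC)
cv2.imwrite("pics/c4.png",np.hstack([f(d[235:335,180:300]),f(w[100:300,200:440])]))
E
```

```text
9.6333 [0.55212474 0.38902192 0.20947757] [0.20426358 0.26491595 0.14150143] 0.04264593803733013
```

View pics/c4.png

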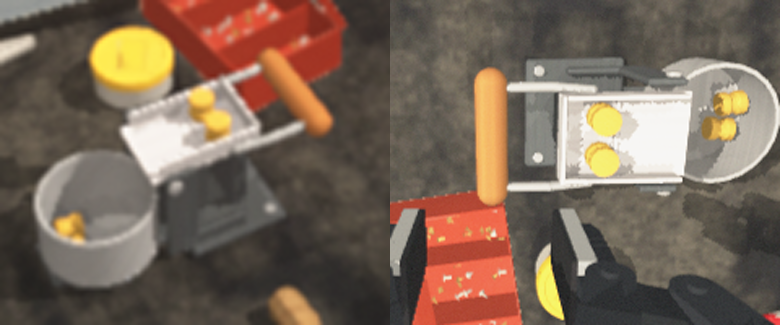

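The tray is level on its rest, the back slugs are upright in the back bay at about (602,120) and (602,158), and both front slugs are in the cup. The gripper is clear, so I'm handing in.

```bash
python3 -c "
from station import env
print(env.sign_off())"
```

```text
the job is handed in; nothing more can be done
None
```

I handed in the job at about 10 s: both front slugs are in the cup, both back slugs are still behind the lip, the tray is back on its rest with the gripper clear, and I never went near the other tray; no verdict was returned.

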